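Refit a washing machine's programme knob and hold it pressed

ROBOT

A 6-joint arm with a two-finger parallel gripper is mounted at the origin on the work surface. World frame = base frame: x ahead of the robot, y to its left, z up, the work surface at z = 0. Lengths are in m, angles in rad, forces in N, time in s.
With the tool pointing down it reaches from about 0.35 to 0.875 m from the base axis. Payload 4.2 kg.
Tool frame: the origin (TCP) lies at the very end of the fingers, on their centre line; the grasp point (between the pads) lies 19 mm behind it (manip.hold_point_z is the distance from the TCP to the grasp point, in m); z points along the fingers, y is the line along which they close (so a half turn about z gives the same grasp; the last joint's range is limited). The gripper opens to 87 mm and grips with 3 to 60 N. Pads are 19 mm wide; open, the fingers measure 117 mm over their backs; the gripper's body (75 mm by 190 mm) begins 51 mm behind the grasp point.
Start: joints at [-0.915, 0.385, 0.008, 0, -1.194, -0.259], TCP at [0.242, -0.576, 0.223] pointing down, gripper open.
Joint ranges: [-3.14, 3.14], [-1.21, 2.06], [-1.07, 1.41], [-3.16, 2.05], [-2.99, -0.16], [-3.1, 3.1]. Speed limits (rad/s): [2.79, 2.79, 3.14, 3.14, 3.14, 3.14].

INTERFACE

Orientations are given as a unit quaternion [w, x, y, z].
In Python, from workcell import manip gives the robot as it stands. Calls block until the motion is done:
- manip.reach(position, orientation): joint-space move of the TCP to a pose.
- manip.move_straight(position, frame=None, velocity=0.15): straight line of the TCP; frame=None keeps the orientation; velocity is the mean speed in m/s.
- manip.movej(angles): joint-space move.
- manip.gripper_to(opening, strength=None): opening from 0.0 (shut) to 1.0 (fully open); strength is the grip in N (None keeps the last); returns when the fingers have stopped.
- manip.hold(seconds).
- manip.solve_ik(position, orientation): joint angles nearest the present ones, or None.
- manip.observe(): the state.
- manip.capture(name): name is "side" or "top" or "wrist"; returns (picture, depth): 384x512x3 uint8, blue, green, red; 384x512 float32, m along the optical axis (not along the pixel's ray), 0 where there is no reading.
- manip.camera_info(name): a dict with "intrinsics" (3x3 intrinsics, pixels), "distortion" ([k1, k2, p1, p2, k3] as OpenCV has them; the pictures are not rectified), "eye" and "rotation" of the camera in the world. Camera axes: x right, y up, looking along -z (the intrinsics and any distortion apply to the point x, -y, -z); pixel columns grow to the right and rows downward; lengths in m; the calibration is good to about 2 mm. A picture is of the moment at which its call begins: read the wrist's pose just before it. camera_info takes no time and is no camera call; for the wrist camera it gives the pose at the moment of the call.
A pose or a line that the arm cannot do raises manip.Unreachable and nothing moves.
- manip.hand_in(): hands the job in; it is judged then, once.
The state is a dict: "time_s": time; "joint_pos": joint angles; "qd": joint speeds; "effort": joint torques, N m; "tcp_pos": TCP position; "eef_rot": TCP orientation; "contact_force": force on the tool from outside, world axes, zero at the start; "torque": the same for the moment, N m; "grip_width": opening from 0.0 (shut) to 1.0 (fully open); "finger_force": force on a finger pad.
Only numpy, scipy, OpenCV 4.12 (cv2) and the standard library are available. Lean on these libraries where they do the work, as an engineer would, in place of code of your own. Each camera call takes 0.05 s, during which the arm holds its last target. There are 200 camera calls.

TASK

Put the programme knob back on the washing machine control panel that lies face up on the worktop: turn the knob so that the flat in its socket matches the flat on the panel's D-shaped shaft, push it fully home on the shaft, then press it all the way in against the shaft's spring. Finish with the gripper still on the knob, keeping it pressed in, and leave the other things on the worktop where they are.

Things in the scene. Friction and masses are not known exactly. Their poses are not given: they have to be found in the camera images.
- knob: White programme knob, upright, loose, in front of the panel's left part or right of the panel. Skirt 56 mm across, 24 mm high; on it a grip bar at 24 to 44 mm height, 14 mm wide (y), 53 mm long (x, -24 to +29 mm), with a pointed nose and short dark line at +x. About 70 g. Origin: centre of underside; z up. Underneath, a 20 mm deep D socket, its flat on the nose side (+x).
- knob_seat (a point): The roof of the knob's socket, on its axis 20 mm above the knob's origin; axes as the knob's. The socket opens at the underside, has 1 mm play on every side over the shaft and goes on within about 8 degrees. Fully home, flat to flat, this point lies at shaft_top; the knob's underside is then 60 mm above the worktop, and 52 mm when pressed all the way in.
- shaft_top (a point): Centre of the top of the panel's only shaft: light grey, upright, 16 mm diameter with one flat 3.5 mm from the axis; its top 30 mm above the panel's face, 80 mm above the worktop (unpressed), its last 3 mm tapering in by 2 mm. z up; +x points out of the flat; a low black collar has a pointed tab on the flat's side. Turns only stiffly (0.12 N m).
- plunger (a joint): How far the shaft is pressed in against its spring, 0 to 0.008 m (straight down). It yields at 4 N and takes 10 N at 8 mm; it springs back when let go. It also yields if the knob is pushed on the wrong way round.
- panel: White control panel of a washing machine, 130 mm (x) by 400 mm (y) by 50 mm high, fixed, lying face up; black display towards its -y end. Origin: centre of its underside. The shaft stands on its face at x = 0, y = +40 mm, inside a flat metal ring.
- dial: Bystander: small plain round white dial without a bar, 38 mm across, 26 mm high, loose. Not the knob. Origin under its centre.
- screwdriver: Bystander: screwdriver with a black handle, lying loose right of the panel. Origin on its underside.
- wrench: Bystander: steel wrench, 150 mm long, lying loose in front of the panel. Origin on its underside.
- screw_tray: Bystander: steel tray with screws, 110 by 80 by 22 mm, loose, right of the panel. Origin under its centre.
- cork_jar: Bystander: glass jar of corks, 92 mm across, 115 mm high, loose, on the left. Origin under its centre.
- mug: Bystander: white mug, 80 mm across, 90 mm high, loose, left of the panel. Origin under its centre.
Not all that is in view belongs to the job. What is shaped like the knob but orange or purple is not meant.

How it is judged:
By the outcome, as a careful person would: the job done as asked, in the order asked, and still so for the second after the job is handed in, while the arm keeps its last pose, push and grip.
It also fails if it takes over 35 s, if anything falls off the work surface, if the arm or the gripper's body presses on something with over 40 N, if the wrist force passes 120 N, or if a joint passes its speed limit or range.

## Working session

There is one attempt and no reset: what is moved stays moved. The work goes in short steps, each a Python script; the robot and the scene stay as the last script left them, time stands still between calls to the robot, and variables do not carry over. Pictures are saved under pics/ and viewed, at most 10 in all, crops included, and the job is handed in when it is done.

```bash
mkdir -p pics; ls; cat > h.py <<'E'
import numpy as np, cv2
from workcell import manip
def cam(n):
    ci=manip.camera_info(n); im,d=manip.capture(n); return ci,im,d
def rays(ci,uv):
    K=np.array(ci["intrinsics"],float); D=np.array(ci["distortion"],float)
    p=cv2.undistortPoints(np.array(uv,float).reshape(-1,1,2),K,D).reshape(-1,2)
    c=np.c_[p[:,0],-p[:,1],-np.ones(len(p))]
    return np.array(ci["eye"],float), c@np.array(ci["rotation"],float).T
def onplane(ci,uv,z):
    e,r=rays(ci,uv); return e+r*((z-e[2])/r[:,2])[:,None]
def cloud(ci,d):
    v,u=np.mgrid[0:d.shape[0],0:d.shape[1]]
    e,r=rays(ci,np.c_[u.ravel(),v.ravel()])
    return (e+r*d.ravel()[:,None]).reshape(*d.shape,3)
E
python3 - <<'E'
from h import *
import pickle
S={n:cam(n) for n in("top","side","wrist")}
pickle.dump(S,open("s0.pkl","wb"))
for n in S:
    print(n,S[n][0]); 
    cv2.imwrite(f"pics/{n}0.png",S[n][1])
print(manip.observe())
E
```

```text
pics
top {'intrinsics': array([[402.64225338,   0.        , 262.55377816],
       [  0.        , 402.64225338, 191.18532196],
       [  0.        ,   0.        ,   1.        ]]), 'distortion': array([-0.00358062,  0.        ,  0.        ,  0.        ,  0.        ]), 'eye': array([ 0.33747962, -0.02674889,  1.44725067]), 'rotation': array([-0.70258049, -0.04153819,  0.0463814 ,  0.70887517])}
side {'intrinsics': array([[489.34975307,   0.        , 251.97870904],
       [  0.        , 489.34975307, 187.97010261],
       [  0.        ,   0.        ,   1.        ]]), 'distortion': array([-0.00217376,  0.        ,  0.        ,  0.        ,  0.        ]), 'eye': array([-0.29017642,  0.97259269,  0.87542158]), 'rotation': array([-0.30003985, -0.15781745,  0.46428664,  0.81823448])}
wrist {'intrinsics': array([[267.20254542,   0.        , 260.41722771],
       [  0.        , 267.20254542, 190.72218018],
       [  0.        ,   0.        ,   1.        ]]), 'distortion': array([-0.06410168,  0.        ,  0.        ,  0.        ,  0.        ]), 'eye': array([ 0.18018454, -0.60141831,  0.38351965]), 'rotation': array([ 0.55004823, -0.06601428, -0.10189488,  0.82626055])}
{'time_s': 0.15, 'joint_pos': array([-9.15432082e-01,  3.85396764e-01,  6.93300807e-03, -3.52368150e-04,
       -1.19398922e+00, -2.58601257e-01]), 'qd': array([ 0.00024494, -0.0016836 ,  0.00316061,  0.00307404,  0.00101608,
        0.00261939]), 'effort': array([ 3.44274395e-04, -3.91053307e+01,  1.87589121e+01,  4.22224313e+00,
        1.24151073e-02, -1.34414759e-04]), 'tcp_pos': array([ 0.24136053, -0.57602361,  0.22169803]), 'eef_rot': array([-2.18527027e-04, -1.97019068e-01,  9.80399293e-01,  8.15591245e-04]), 'contact_force': array([ 0.15234591, -0.18353922, -0.16095665]), 'torque': array([ 0.04063706, -0.019564  , -0.01313989]), 'finger_force': 0.0, 'grip_width': 0.9994763304048077}
```

View pics/top0.png

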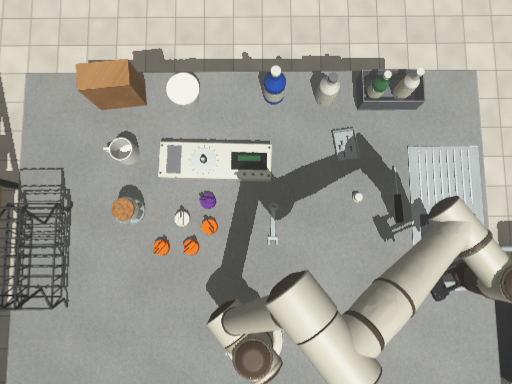

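View pics/side0.png

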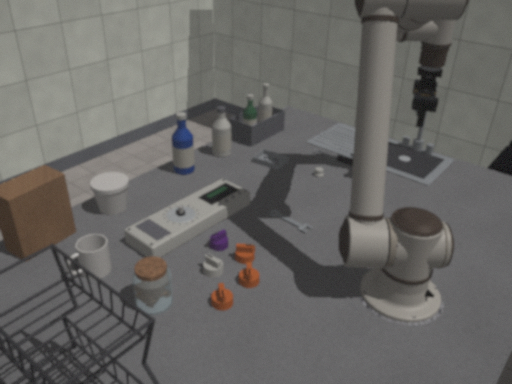

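Top view: the white knob is at (182,218), with the purple and orange decoys around it. The panel is at (215,160) and the shaft at about (204,159). The resolution is coarse, so I'll get rough positions here and refine with the wrist camera.

```bash
python3 - <<'E'
s=open('h.py').read()
s=s.replace('from workcell','from scipy.spatial.transform import Rotation as R\nfrom workcell').replace('np.array(ci["rotation"],float).T','R.from_quat(np.roll(ci["rotation"],-1)).as_matrix().T')
s+='''
def down(yaw):  # tool z down; tool y (closing line) along world angle yaw
    y=np.array([np.cos(yaw),np.sin(yaw),0]); z=np.array([0,0,-1.]); x=np.cross(y,z)
    return np.roll(R.from_matrix(np.c_[x,y,z]).as_quat(),1)
'''
open('h.py','w').write(s)
E
python3 - <<'E'
from h import *
import pickle
S=pickle.load(open("s0.pkl","rb"))
ci,im,d=S["top"]; C=cloud(ci,d)
print("knob",onplane(ci,[(182,218)],.03),C[218,182],"table",C[280,150])
print("others",onplane(ci,[(207,200),(209,226),(190,246),(161,247)],.03).round(3))
print("shaft",onplane(ci,[(204,159)],.08),C[159,204],"panel corners",onplane(ci,[(161,139),(271,143),(271,181),(159,177)],.05).round(3))
c=S["wrist"][0]; o=np.array([ 0.24136053,-0.57602361,0.22169803]);q=np.array([-2.18527027e-04,-1.97019068e-01,9.80399293e-01,8.15591245e-04])
T=R.from_quat(np.roll(q,-1)); W=R.from_quat(np.roll(c["rotation"],-1))
print("cam in tool",T.inv().apply(c["eye"]-o),"view dir tool",T.inv().apply(W.apply([0,0,-1])), "right",T.inv().apply(W.apply([1,0,0])))
k=onplane(ci,[(182,218)],.03)[0]
for yaw in np.arange(-180,180,30):
    j=manip.solve_ik([k[0],k[1],.25],down(np.radians(yaw))); print(yaw,None if j is None else np.round(j,2))
E
```

```text
knob [[0.42213398 0.2466592  0.03      ]] [0.42118952 0.24360888 0.04581179] table [ 0.20626107  0.36297207 -0.0048598 ]
others [[0.485 0.159 0.03 ]
 [0.393 0.152 0.03 ]
 [0.324 0.217 0.03 ]
 [0.322 0.318 0.03 ]]
shaft [[0.62218323 0.1642631  0.08      ]] [0.62367997 0.16526729 0.07281211] panel corners [[ 0.702  0.322  0.05 ]
 [ 0.684 -0.069  0.05 ]
 [ 0.548 -0.067  0.05 ]
 [ 0.565  0.326  0.05 ]]
cam in tool [ 0.0662544   0.00048269 -0.16181394] view dir tool [-0.24111099  0.00124474  0.97049675] right [-1.46251633e-04  9.99999120e-01 -1.31890949e-03]
-180 [ 0.86  0.13 -0.27  0.   -1.17 -0.86]
-150 [ 0.86  0.13 -0.27  0.   -1.17 -0.34]
-120 [ 0.86  0.13 -0.27  0.   -1.17  0.19]
-90 [ 0.86  0.13 -0.27  0.   -1.17  0.71]
-60 [ 0.86  0.13 -0.27  0.   -1.17  1.23]
-30 [ 0.86  0.13 -0.27  0.   -1.17  1.76]
0 [ 0.86  0.13 -0.27  0.   -1.17  2.28]
30 [ 0.86  0.13 -0.27  0.   -1.17  2.8 ]
60 [ 0.86  0.13 -0.27  0.   -1.17 -2.96]
90 [ 0.86  0.13 -0.27  0.   -1.17 -2.43]
120 [ 0.86  0.13 -0.27  0.   -1.17 -1.91]
150 [ 0.86  0.13 -0.27  0.   -1.17 -1.39]
```

```bash
python3 - <<'E'
from h import *
import pickle
S={}
manip.reach([.622,.165,.21],down(-np.pi/2)); manip.hold(.2)
S["shaft"]=cam("wrist")
manip.reach([.422,.246,.18],down(-np.pi/2)); manip.hold(.2)
S["knob"]=cam("wrist")
pickle.dump(S,open("s1.pkl","wb"))
o=manip.observe();print(o["time_s"],o["tcp_pos"],o["joint_pos"])
cv2.imwrite("pics/w1.png",np.hstack([cv2.resize(S[k][1][60:360,100:420],None,fx=1.25,fy=1.25) for k in S]))
E
```

```text
4.45 [0.42295675 0.24583153 0.1798539 ] [ 8.59330623e-01  1.92371520e-01 -3.80913782e-01  1.37757219e-04
 -9.97563869e-01  7.09887507e-01]
```

View pics/w1.png

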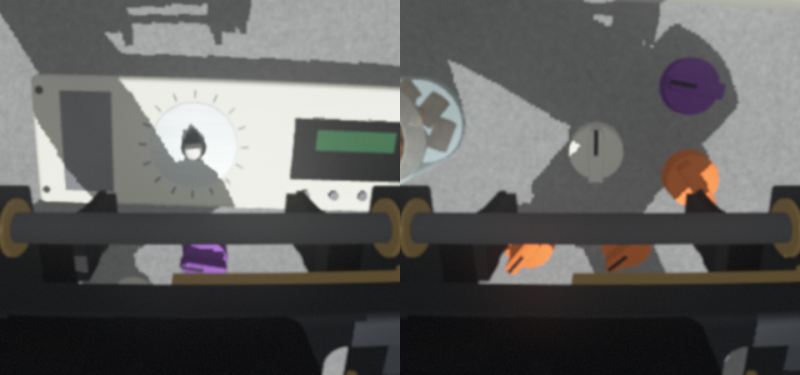

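Left half: the shaft's bright top is at crop (193,152), and the black collar's tab points up (+x). Right half: the knob is at crop (595,150), with its dark line at (596,142). I'll zoom in on both and compute.

```bash
python3 - <<'E'
from h import *
import pickle
S=pickle.load(open("s1.pkl","rb"))
a=S["shaft"][1][130:210,215:295]; b=S["knob"][1][140:220,215:295]
f=lambda a:cv2.resize(cv2.convertScaleAbs(a,alpha=1.3),(400,400),interpolation=cv2.INTER_CUBIC)
cv2.imwrite("pics/z1.png",np.hstack([f(a),f(b)]))
C=cloud(S["knob"][0],S["knob"][2]); reg=C[140:225,210:300].reshape(-1,3)
for lo,hi in((.018,.030),(.036,.055)):
    p=reg[(reg[:,2]>lo)&(reg[:,2]<hi)]; p=p[np.hypot(p[:,0]-.422,p[:,1]-.246)<.045]
    m=p[:,:2].mean(0); r=cv2.minAreaRect(p[:,:2].astype(np.float32)); print(len(p),m,np.median(p[:,2]),r)
C=cloud(S["shaft"][0],S["shaft"][2]); reg=C[120:220,200:310].reshape(-1,3)
for lo,hi in((.052,.06),(.07,.09),(.06,.09)):
    p=reg[(reg[:,2]>lo)&(reg[:,2]<hi)]; print(len(p),p.mean(0),np.median(p[:,2]),cv2.minAreaRect(p[:,:2].astype(np.float32)))
E
```

```text
973 [0.4212662  0.25078068] 0.023873292509178468 ((0.4199671745300293, 0.2510530352592468), (0.05223335325717926, 0.05249395966529846), 67.1747055053711)
517 [0.42151127 0.25080584] 0.04396203252136166 ((0.4219588041305542, 0.2508004307746887), (0.012841863557696342, 0.051933467388153076), 89.72237396240234)
717 [0.62678455 0.17132006 0.0542385 ] 0.05258320370927638 ((0.6228535175323486, 0.17530637979507446), (0.1195557713508606, 0.08893785625696182), 71.58153533935547)
130 [0.62458348 0.1716421  0.07837646] 0.0792040618765904 ((0.6231940984725952, 0.17142567038536072), (0.011004529893398285, 0.014987870119512081), 5.5188798904418945)
153 [0.62522801 0.17158179 0.07627437] 0.07889421542171993 ((0.6272904872894287, 0.17375034093856812), (0.02091366983950138, 0.015336857177317142), 40.600318908691406)
```

View pics/z1.png

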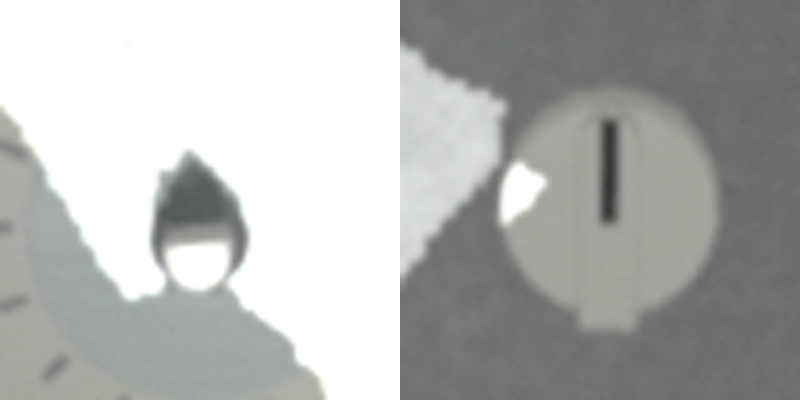

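Knob: the bar lies along x with its nose at +x (dark line at the upper end), yaw about 0, axis at about (0.4197, 0.251). Its heights of 24 and 44 mm match the spec. Shaft: flat and tab point to +x with yaw about +5°, top at 79 mm. I'll refine the shaft by contour, then grasp.

```bash
python3 - <<'E'
from h import *
import pickle
from scipy.optimize import least_squares
S=pickle.load(open("s1.pkl","rb")); ci,im,d=S["shaft"]
u0,v0=215,130
g=cv2.cvtColor(im[v0:v0+80,u0:u0+80],cv2.COLOR_BGR2GRAY); gb=cv2.resize(g,None,fx=8,fy=8,interpolation=cv2.INTER_CUBIC)
# top of shaft: bright blob at crop (39.5,52); mask limited to its neighbourhood
n,l,st,ce=cv2.connectedComponentsWithStats((gb>185).astype(np.uint8)); 
i=l[int(52.5*8),int(39.5*8)]; print("blob",st[i]/8)
c=max(cv2.findContours((l==i).astype(np.uint8),0,1)[0],key=len)[:,0].astype(float)
uv=(c+.5)/8-.5+[u0,v0]
p=onplane(ci,uv,.0795)[:,:2]
print("extent",np.ptp(p,0),cv2.minAreaRect(p.astype(np.float32)))
arc=p[p[:,0]<p[:,0].max()-.004]
s=least_squares(lambda q:np.hypot(*(arc-q[:2]).T)-q[2],[.625,.1715,.007]); print("circle",s.x)
fl=p[(p[:,0]>p[:,0].max()-.002)&(abs(p[:,1]-s.x[1])<.004)]
print("flat yaw",-np.degrees(np.polyfit(fl[:,1],fl[:,0],1)[0]),"flat dist",fl[:,0].mean()-s.x[0])
tab=onplane(ci,[(u0+188/5,v0+154/5)],.053)[0]; print("tab",tab,"yaw",np.degrees(np.arctan2(*(tab[:2]-s.x[:2])[::-1])))
# grasp
K=np.array([.4197,.2509]); q=down(-np.pi/2)
manip.gripper_to(.6,40)
manip.move_straight([*K,.10],velocity=.12)
manip.move_straight([*K,.027],velocity=.06)
print(manip.observe()["contact_force"],manip.observe()["tcp_pos"])
manip.gripper_to(0,40)
o=manip.observe();print(o["grip_width"]*87,o["finger_force"],o["tcp_pos"],o["contact_force"])
manip.move_straight([*K,.14],velocity=.12)
o=manip.observe();print(o["time_s"],o["grip_width"]*87,o["finger_force"],o["tcp_pos"],o["contact_force"])
ci,im,d=cam("wrist");pickle.dump((ci,im,d),open("s2.pkl","wb"));cv2.imwrite("pics/w2.png",im)
E
```

```text
blob [ 33.625  48.75   11.875   9.    664.25 ]
extent [0.01016869 0.0131466 ] ((0.622856855392456, 0.17170512676239014), (0.009865621104836464, 0.01315340120345354), 6.856131553649902)
circle [0.62435913 0.17185579 0.00634431]
flat yaw 7.139643617113232 flat dist 0.003317870065178141
tab [0.64416927 0.17421671 0.053     ] yaw 6.796305204589773
[-1.25786853  0.8743909  -0.41814953] [0.41993106 0.25114112 0.02738054]
13.73262158625257 39.97366726398468 [0.4197057  0.25090796 0.02701556] [ 0.34217728 -0.03259807  0.69018164]
9.325 13.658785335705629 39.97232973575592 [0.41918023 0.25045338 0.13921529] [-0.20254005 -0.24774751 -0.11779328]
```

View pics/w2.png

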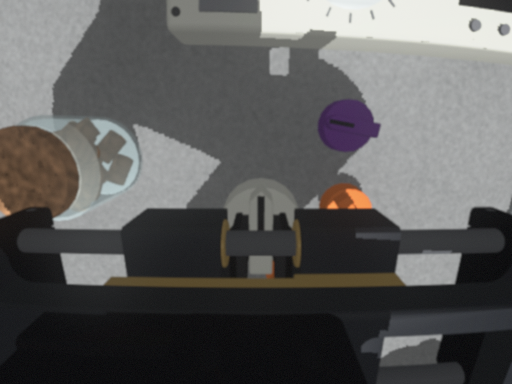

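The knob is held with its nose and line forward at (261,205). Shaft: axis (0.6244, 0.1719), yaw about 7°; flat edge and tab agree.

```bash
python3 - <<'E'
from h import *
P=np.array([.6244,.1719]); q=down(-np.pi/2+np.radians(7))
manip.move_straight([*P,.135],frame=q,velocity=.12); manip.hold(.3)
def rep(t):
    o=manip.observe(); print(t,round(o["time_s"],2),o["tcp_pos"].round(4),o["contact_force"].round(2),o["torque"].round(3),round(o["grip_width"]*87,2)); return o
o=rep("above"); f0=o["contact_force"][2]
for z in (.112,.106,.103,.100,.097,.094,.091):
    manip.move_straight([*P,z],velocity=.04); manip.hold(.1); o=rep(z)
    if abs(o["contact_force"][2]-f0)>3.5: print("STOP");break
E
```

```text
above 11.65 [0.6243 0.1721 0.1351] [0.62 0.37 0.87] [-0.106  0.144 -0.015] 13.45
0.112 12.47 [0.6246 0.172  0.1123] [ 0.12  0.38 -0.81] [-0.097  0.155  0.024] 13.56
0.106 12.88 [0.6244 0.1719 0.106 ] [ 0.12 -0.84 -0.43] [-0.131  0.098  0.014] 13.96
0.103 13.22 [0.6244 0.1719 0.103 ] [-0.19  0.23 -0.85] [-0.14   0.135 -0.03 ] 13.99
0.1 13.57 [0.6243 0.1719 0.0999] [ 0.15  0.76 -1.  ] [-0.034  0.153  0.005] 13.46
0.097 13.93 [0.6243 0.1719 0.0969] [-0.71  0.11 -0.98] [-0.127  0.115 -0.015] 13.62
0.094 14.28 [0.6243 0.1718 0.0939] [0.08 0.36 0.11] [-0.084  0.066 -0.031] 13.82
0.091 14.62 [0.6243 0.1718 0.0909] [ 0.79  0.6  -1.21] [-0.063  0.131 -0.016] 13.59
```

It is sliding on without force, 16 mm down the shaft. Next: seat it fully, then press.

```bash
python3 - <<'E'
from h import *
P=np.array([.6244,.1719])
def rep(t):
    o=manip.observe(); print(t,round(o["time_s"],2),o["tcp_pos"].round(4),o["contact_force"].round(2),round(o["grip_width"]*87,2)); return o
for z in (.089,.0875,.0865,.085,.083,.081,.079,.0783,.0776,.077):
    manip.move_straight([*P,z],velocity=.03); manip.hold(.15); o=rep(z)
    if o["contact_force"][2]>22: print("STOP");break
ci,im,d=cam("wrist"); cv2.imwrite("pics/w3.png",im)
E
```

```text
0.089 15.03 [0.6243 0.1719 0.089 ] [-0.61  0.19 -0.05] 13.44
0.0875 15.43 [0.6244 0.1719 0.0875] [-0.23 -0.09  0.48] 13.74
0.0865 15.82 [0.6246 0.172  0.0869] [ 0.03 -0.59  0.52] 13.81
0.085 16.23 [0.6246 0.172  0.0853] [-0.41 -0.15  3.03] 13.71
0.083 16.62 [0.6246 0.172  0.0833] [ 0.05 -1.35  4.83] 13.72
0.081 17.02 [0.6246 0.172  0.0815] [-1.38  0.22  6.29] 13.5
0.079 17.43 [0.6247 0.172  0.0798] [-1.72 -0.4   7.21] 13.91
0.0783 17.82 [0.6247 0.172  0.0793] [-1.4  -0.68  7.41] 14.0
0.0776 18.23 [0.6247 0.172  0.0787] [-2.08  0.42  7.56] 13.72
0.077 18.62 [0.6248 0.172  0.0787] [-2.69  0.87  9.37] 13.51
```

View pics/w3.png

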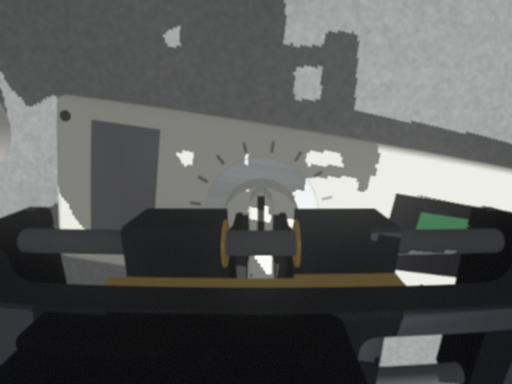

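The knob sits in the ring with its nose forward, and force onset at TCP 0.087 matches the home height. It is now near the end of travel (0.0787), so I'll add some firm margin.

```bash
python3 - <<'E'
from h import *
P=np.array([.6244,.1719])
def rep(t):
    o=manip.observe(); print(t,round(o["time_s"],2),o["tcp_pos"].round(4),o["contact_force"].round(2),round(o["grip_width"]*87,2)); return o
for z in (.0762,.0752,.0742,.0732,.0722):
    manip.move_straight([*P,z],velocity=.03); manip.hold(.25); o=rep(z)
    if o["contact_force"][2]>17: print("STOP");break
manip.hold(.5); rep("end")
E
```

```text
0.0762 19.18 [0.6248 0.172  0.0786] [-3.44 -0.85 12.95] 13.75
0.0752 19.68 [0.6249 0.172  0.0786] [-5.75 -0.14 16.19] 13.72
0.0742 20.18 [0.625  0.172  0.0785] [-7.05 -0.12 20.33] 13.56
STOP
end 20.68 [0.625  0.172  0.0785] [-7.49 -1.01 20.45] 13.54
```

```bash
python3 -c "
from h import *
print(manip.hand_in())"
```

```text
the job is handed in; nothing more can be done
None
```

The knob is on the shaft flat to flat and pressed to its stop. The gripper was still holding it at about 20 N when I handed the job in, at 20.7 s; nothing else was touched that I could see, and no verdict came back.

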